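# Hang the rawhide mallet in the free ring of a goldsmith's tool rail

## Robot

A 6-joint arm with a two-finger parallel gripper is mounted at the origin on the work surface. World frame = base frame: x ahead of the robot, y to its left, z up, the work surface at z = 0. Lengths are in mm, angles in rad, forces in N, time in s.
With the tool pointing down it reaches from about 350 to 725 mm from the base axis. Payload 6 kg.
Tool frame: the origin (TCP) lies at the very end of the fingers, on their centre line; the grasp point (between the pads) lies 19 mm behind it; z points along the fingers, y is the line along which they close (so a half turn about z gives the same grasp; the last joint's range is limited). The gripper opens to 85 mm and grips with 20 to 120 N. Pads are 22 mm wide; open, the fingers measure 114 mm over their backs; the gripper's body (76 mm by 85 mm) begins 54 mm behind the grasp point. The pads swing forward as they close: fully open they stand 13 mm farther back than shut.
Start: joints at [1.508, 0.04, 0.085, 0, -1.615, -0.334], TCP at [231.854, 553.369, 231.261] pointing down, gripper open.
Joint ranges: [-2.56, 2.56], [-1.29, 2.01], [-1.08, 1.49], [-3.29, 1.98], [-2.81, -0.18], [-2.99, 2.99]. Speed limits (rad/s): [2.57, 2.57, 3.01, 3.14, 3.14, 3.14].

## Interface

Orientations are given as a unit quaternion [x, y, z, w].
In Python, from station import robot gives the robot as it stands.
- The arm moves only by the shell command python3 -m creep 'ROWS'. ROWS is JSON, a list of rows, each a list of 5 numbers: the shift along the world's x, y, z in m, then the turn about the world's z in rad, then the closure in counts, from 0 (fully open) to 255 (shut). A call has 1 to 5 rows; each row is the pose to reach, as a shift and turn from the pose commanded when the call began; what a row does not reach only later rows make up. A row lasts 1/8 s, in which the tool goes at most 62.5 mm and 10.7 degrees, less where a joint would pass 70% of its speed; a pose out of reach is approached as far as the arm can. A call with a gripper value outside its range is refused whole. The fingers move at their own pace and stop on an object; the grip force is fixed at half the most. Time passes only in rows, so rows that repeat a pose let the fingers close. It gives the time, the measured TCP pose, the force, the opening and the grip force at its end, in the units of the state.
- robot.get_state(): the state, without advancing time (a new reading comes with each control period).
- robot.camera(name): name is "scene" or "side" or "wrist"; returns a dict with "image" (400x640x3 uint8, red, green, blue), "depth" (400x640 float32, mm along the optical axis (not along the pixel's ray), 0 where there is no reading), "mtx" (3x3 intrinsics, pixels), "k1" (the pictures are not rectified: a ray, as slopes to the right and down, at radius r is drawn at 1 + k1 r^2 times it, then the intrinsics apply), "R" (3x3) and "t" (3): a world point X has camera coordinates R X + t. Camera axes: x right, y down, z forward; pixel columns grow to the right and rows downward; lengths in mm; the calibration is good to about 2 mm. A picture is of the moment at which its call begins.
- robot.sign_off(): hands the job in; it is judged then, once.
Trained networks look in the newest picture that a camera, given by its name, has taken for a name from the list of things; names that differ only in an ending like _2 or _b are one class to them, and where a whole thing is asked for, a point or a joint stands for the part that bears it (a point fixed in the world has none). Each returns a list of dicts, best first, with "p" (0 to 1); they miss things now and then, are a little off and sometimes report something else, mostly with a low value. They report only what shows in the picture. A call takes as long as a camera call. They do not tell look-alikes from the thing itself.
- robot.boxes_of(camera, target): "at" ([x, y, z] in mm, in the coordinates of the camera as it stood for that picture, good to about 4 mm: the middle of the surface that is visible of it).
The state is a dict: "time_s": time; "q": joint angles; "joint_vel": joint speeds; "joint_efforts": joint torques, N m; "tcp_pos": TCP position; "eef_rot": TCP orientation; "ft_force": force on the tool from outside, world axes, zero at the start; "wrist_torque": the same for the moment, N m; "width": opening from 0.0 (shut) to 1.0 (fully open); "grip_force": force on a finger pad.
Only numpy, scipy, OpenCV 4.12 (cv2) and the standard library are available. Lean on these libraries where they do the work, as an engineer would, in place of code of your own. Each camera call takes 0.05 s, during which the arm holds its last target. There are 200 camera calls.

## Task

Draw the rawhide mallet upright out of the wooden block and hang it in the empty ring of the tool rail, on the edge of the bench's cut-out: handle first down through the ring, lowered until the head rests fully home on it, with the head square to the rail like its neighbours. Find the ring's hole gently by feel, do not force or drop the mallet onto the ring, and leave everything else on the bench where it is.

Things in the scene. Friction and masses are not known exactly. Their poses are not given: they have to be found in the camera images.
- mallet_head (a point): centre of the head of the mallet standing in the block: a tan rawhide cylinder 38 mm in diameter, 70 mm long, level along its own x (both ends alike). z points up, away from the handle. Handle end 169 mm below this point. Mass 0.08 to 0.17 kg. Grip it from above across the 38 mm; fingers reaching 19 mm below this point stay clear of the ring when the head is home
- handle_end (a point): middle of the flat lower end of the mallet's round wooden handle, the mallet's axes. The handle is 15 mm in diameter here (edge rounded by 1 mm) and thickens evenly to 18 mm under the head, 150 mm above; it stands 2 mm proud of the head's top
- block: dark wooden tool block, 70 x 150 mm, 60 mm high, fixed; origin at the middle of its underside, z up, y along its long side. The mallet stands loosely in its middle hole (21 mm wide, 50 mm deep, at the block's centre), so it must rise 50 mm to come free
- ring_mouth (a point): middle of the round hole in the empty place's plate, at the height of the ring's top face (25 mm above the bench). The ring was screwed over that wider hole by hand: the true middle of its bore is 6 mm from this point, sideways, in an unknown direction; the height is exact. x points out over the cut-out, square to the rail; y along the rail, where the two taken places follow at 100 mm spacing
- place_a: the fixed steel plate (100 x 60 x 4 mm) with the empty ring: a rigid steel collar with a bore of 20 mm, outside 30 mm, 15 mm high, on a thin flange of 47 mm. Origin 19 mm below ring_mouth, same axes. It jolts if met faster than about 20 mm/s. Below the ring is open air, beyond the bench's edge
- small_mallet: bystander: small white mallet (head 30 mm in diameter, 56 mm long) hanging in another ring of the rail; origin at the lower end of its handle, 150 mm below its head
- hammer: bystander: small steel hammer hanging in another ring of the rail; origin at the lower end of its handle, 150 mm below its head
- punch_big: bystander: steel punch with a 22 mm ball on top, standing in the block beside the mallet, 95 mm long; origin at its lower end
- punch_small: bystander: steel punch with a 16 mm ball on top, standing in the block on the mallet's other side, 88 mm long; origin at its lower end
- wax_tin: bystander: round brass tin, 69 mm across, 36 mm high; origin under its middle
- bead_box: bystander: small flat blue box with a clear lid, 66 x 52 x 20 mm; origin under its middle
- tweezers: bystander: steel tweezers lying flat, 130 mm long, 10 mm high; origin under their middle
- pumice_stick: bystander: grey abrasive stick, 100 x 22 x 16 mm; origin under its middle
Not all that is in view belongs to the job. What is shaped like the part that bears mallet_head but blue, red or yellow is not meant.

How it is judged:
By the outcome, as a careful person would: the job done as asked, in the order asked, and still so for the second after the job is handed in, with the robot touching nothing.
It also fails if it takes over 64 s, if anything falls off the work surface, if the arm or the gripper's body presses on something with over 40 N, if the wrist force passes 120 N, or if a joint passes its speed limit or range.

## Working session

There is one attempt and no reset: what is moved stays moved. The work goes in short steps, Python scripts to look and compute and a shell command to move; the robot and the scene stay as the last step left them, time stands still between calls to the robot, and variables do not carry over. Pictures are saved under pics/ and viewed, at most 10 in all, crops included, and the job is handed in when it is done.

```bash
mkdir -p pics
cat > h.py <<'E'
import numpy as np, cv2
from station import robot
def world(c,p): return c["R"].T@(np.asarray(p)-c["t"])
def px(c,X):
    p=c["R"]@np.asarray(X,float)+c["t"]; a=p[:2]/p[2]; a=a*(1+c["k1"]*(a@a))
    return c["mtx"][:2,:2]@a+c["mtx"][:2,2]
def cloud(c):
    h,w=c["depth"].shape; u,v=np.meshgrid(np.arange(w),np.arange(h))
    pts=np.stack([u,v],-1).reshape(-1,1,2).astype(float)
    n=cv2.undistortPoints(pts,c["mtx"],np.array([c["k1"],0,0,0.])).reshape(h,w,2)
    d=c["depth"][...,None].astype(float)
    P=np.concatenate([n*d,d],-1)
    return (P-c["t"])@c["R"]
def save(c,n): cv2.imwrite("pics/"+n,cv2.cvtColor(c["image"],cv2.COLOR_RGB2BGR))
E
python3 - <<'E'
from h import *
np.set_printoptions(precision=1,suppress=True)
ims=[]
for n in ["scene","side"]:
    c=robot.camera(n); save(c,n+"0.png"); 
    for t in ["mallet_head","block","ring_mouth","place_a","small_mallet","hammer","punch_big","punch_small","wax_tin"]:
        for r in robot.boxes_of(n,t)[:3]:
            w=world(c,r["at"]); print(n,t,round(r["p"],2),w,px(c,w))
c=robot.camera("wrist"); save(c,"wrist0.png")
print(robot.get_state())
E
```

```text
scene mallet_head 0.97 [ 312.6 -189.5  164.7] [292.8 128.4]
scene mallet_head 0.9 [ 447.5 -388.8  166.4] [195.1 144. ]
scene mallet_head 0.83 [ 461.8 -227.6  182.2] [251.8 154.8]
scene block 0.77 [ 477.2 -217.5   58.3] [259.9 199.7]
scene block 0.72 [ 484.7 -185.2   93.5] [269.1 193.9]
scene ring_mouth 0.8 [ 601.1 -106.4    8.2] [283.7 262.4]
scene place_a 0.92 [ 607.4 -114.8    6.8] [279.2 264. ]
scene place_a 0.15 [ 460.5 -226.6  180.2] [252.6 155.2]
scene small_mallet 0.84 [620.3  80.1  49.6] [362.4 280.3]
scene hammer 0.59 [622.2 -16.5  35.6] [317.7 272.8]
scene punch_small 0.64 [ 430.8 -273.    85.4] [246.4 175. ]
scene wax_tin 0.78 [443.1  54.9  31.8] [371.3 222.8]
scene wax_tin 0.65 [ 602.5 -110.5    9.2] [281.7 262.2]
side mallet_head 0.77 [ 313.3 -204.   164.9] [224.4 163.3]
side mallet_head 0.63 [ 561.1 -377.9  177.8] [194.8 269.9]
side mallet_head 0.62 [ 467.2 -239.3  184.4] [247.3 198. ]
side block 0.83 [ 475.4 -247.5   60.2] [254.1 257.2]
side block 0.68 [ 603.4 -122.2    5.1] [352.6 286.9]
side ring_mouth 0.87 [ 607.3 -120.8   17.7] [354.7 283. ]
side place_a 0.75 [ 603.  -120.7    7.1] [353.  285.7]
side small_mallet 0.62 [ 605.4 -121.1   13.3] [353.8 284.2]
side small_mallet 0.57 [617.9  71.2  40.7] [432.4 232.7]
side hammer 0.72 [620.  -25.2  33. ] [397.9 257.6]
side hammer 0.68 [ 608.3 -122.8   14.1] [354.2 285.2]
side punch_big 0.58 [ 491.7 -192.5   96.9] [283.  233.8]
side punch_small 0.51 [ 426.5 -278.    86.3] [224.  239.6]
side wax_tin 0.56 [436.5  47.2  37.9] [361.7 196.7]
{'time_s': 1.05, 'q': array([ 1.5,  0. ,  0.1, -0. , -1.6, -0.3]), 'joint_vel': array([-0.,  0., -0., -0., -0., -0.]), 'joint_efforts': array([  0. , -36.8,  34.7,   6.9,  -0. ,   0. ]), 'tcp_pos': array([231.9, 553.4, 231.3]), 'eef_rot': array([ 1. , -0.2,  0. ,  0. ]), 'ft_force': array([-0.2, -0.4,  0.3]), 'wrist_torque': array([ 0., -0., -0.]), 'grip_force': 0.0, 'width': 0.9982503310711253}
```

View pics/scene0.png

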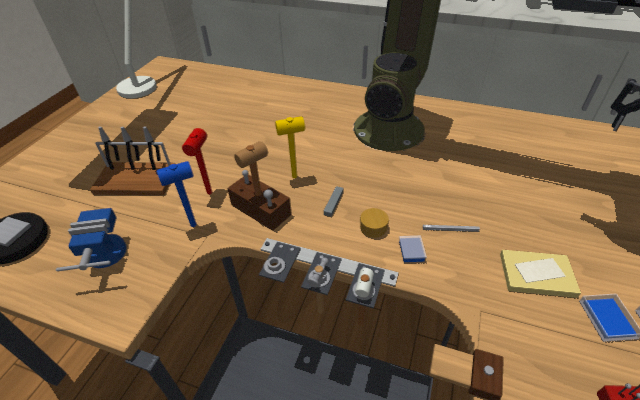

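View pics/side0.png

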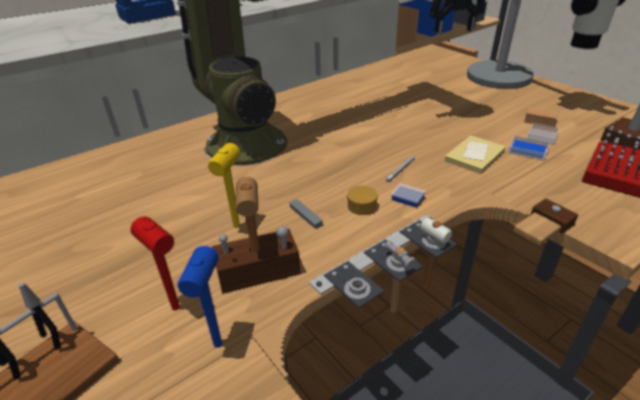

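The scene picture shows the tan mallet at (252,155), standing in the dark block. Its coloured look-alikes are yellow (290,125), red (195,142) and blue (175,175). The empty ring is at (275,265), and the side picture agrees, with the ring at (357,286).

Run:
```python
from h import *
from scipy.spatial.transform import Rotation as Ro
np.set_printoptions(precision=3,suppress=True)
for n in ["scene","side"]:
    c=robot.camera(n); P=cloud(c); ok=c["depth"]>0
    m=ok&(np.hypot(P[...,0]-464,P[...,1]+233)<60)&(P[...,2]>165)&(P[...,2]<215)
    q=P[m]; _,s,v=np.linalg.svd(q[:,:2]-q[:,:2].mean(0),full_matrices=False)
    print(n,"head",q.min(0),q.max(0),q.mean(0),len(q),"axis deg",np.degrees(np.arctan2(v[0,1],v[0,0])),s)
    m=ok&(np.hypot(P[...,0]-464,P[...,1]+233)<100)&(P[...,2]>55)&(P[...,2]<64)
    q=P[m][:,:2].astype(np.float32); print("block",cv2.minAreaRect(q))
    m=ok&(np.abs(P[...,0]-600)<70)&(np.abs(P[...,1]+20)<190)&(P[...,2]>3)&(P[...,2]<12)
    q=P[m][:,:2].astype(np.float32); print("plates",len(q),cv2.minAreaRect(q))
s=robot.get_state(); print(Ro.from_quat(s["eef_rot"]).as_matrix())
```

```text
scene head [ 422.991 -265.59   165.13 ] [ 494.581 -202.081  199.936] [ 464.677 -227.868  186.506] 539 axis deg -35.055714111604765 [499.62  192.768]
block ((455.3389892578125, -233.28628540039062), (152.92913818359375, 73.42523956298828), 70.28336334228516)
plates 2874 ((591.2471923828125, -16.569564819335938), (117.55087280273438, 319.2137756347656), 0.07860913872718811)
side head [ 420.946 -266.582  165.005] [ 494.461 -202.915  202.351] [ 468.374 -240.644  190.151] 802 axis deg -32.17263594118568 [611.196 284.368]
block ((455.3173522949219, -234.30374145507812), (150.0341796875, 74.32801818847656), 71.3887939453125)
plates 2649 ((590.0441284179688, -20.818145751953125), (376.8803405761719, 118.92009735107422), 89.81280517578125)
[[ 0.922 -0.386 -0.   ]
 [-0.386 -0.922 -0.   ]
 [ 0.     0.    -1.   ]]
```

```bash
python3 -m creep '[[0.02,-0.06,0.015,0,0],[0.04,-0.12,0.03,0,0],[0.06,-0.18,0.045,0,0],[0.08,-0.24,0.06,0,0],[0.10,-0.30,0.075,0,0]]'
```

```text
time_s: 1.78
tcp_pos: [328.2, 263.0, 304.2]
eef_rot: [0.98, -0.197, 0.0, -0.001]
ft_force: [0.3, 0.3, 0.7]
width: 0.998
grip_force: 0.0
```

```bash
python3 -m creep '[[0.016,-0.06,0.005,0,0],[0.032,-0.12,0.01,0,0],[0.048,-0.18,0.015,-0.05,0],[0.064,-0.24,0.02,-0.1,0],[0.08,-0.30,0.025,-0.2,0]]'
```

```text
time_s: 2.4
tcp_pos: [408.0, -37.1, 329.0]
eef_rot: [0.955, -0.295, 0.001, -0.001]
ft_force: [0.2, 0.6, 0.3]
width: 1.001
grip_force: 0.0
```

```bash
python3 -m creep '[[0.016,-0.06,0,0,0],[0.032,-0.12,0,0,0],[0.046,-0.18,0,0,0],[0.046,-0.187,0,0,0],[0.046,-0.187,0,0,0]]'
python3 - <<'E'
from h import *
from scipy.spatial.transform import Rotation as Ro
np.set_printoptions(precision=1,suppress=True)
c=robot.camera("wrist"); save(c,"wrist1.png"); P=cloud(c); ok=c["depth"]>0
print(robot.get_state()["tcp_pos"],Ro.from_quat(robot.get_state()["eef_rot"]).as_matrix()[:,0], -c["R"].T@c["t"])
for r in robot.boxes_of("wrist","mallet_head")[:2]: w=world(c,r["at"]);print(r["p"],w,px(c,w))
m=ok&(np.hypot(P[...,0]-458,P[...,1]+234)<60)&(P[...,2]>175)&(P[...,2]<215)
q=P[m]; print(q.min(0),q.max(0),cv2.minAreaRect(q[:,:2].astype(np.float32)))
E
```

```text
time_s: 3.02
tcp_pos: [453.8, -222.5, 328.2]
eef_rot: [0.956, -0.295, -0.0, 0.0]
ft_force: [0.2, 0.3, 0.2]
width: 1.0
grip_force: 0.0
[ 454.  -221.7  328.6] [ 0.8 -0.6  0. ] [ 514.8 -262.7  471.1]
0.65 [ 540.1 -356.4  186. ] [398.5  22.4]
0.63 [ 445.6 -385.4  185.7] [479.8 100.6]
[ 417.8 -266.7  175.1] [ 494.  -202.5  201.9] ((455.25115966796875, -234.70974731445312), (37.77558135986328, 70.53814697265625), 60.33761215209961)
```

View pics/wrist1.png

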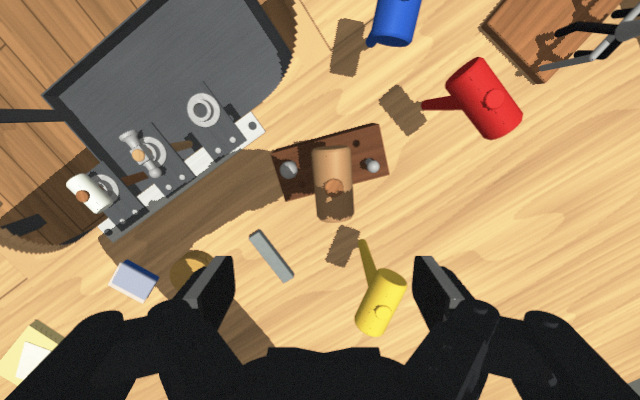

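The wrist view shows the tan head at (333,183) with punches either side (288,170) and (373,165). The ring is at (203,110), with a bright collar and a dark bore. The hammer is at (145,150) and the white mallet at (92,193).

Run:
```python
from h import *
np.set_printoptions(precision=1,suppress=True)
c=robot.camera("wrist"); P=cloud(c); ok=c["depth"]>0
for lo in (182,188,194):
    q=P[ok&(np.hypot(P[...,0]-456,P[...,1]+234)<60)&(P[...,2]>lo)&(P[...,2]<215)][:,:2]
    _,s,v=np.linalg.svd(q-q.mean(0),full_matrices=False); print(lo,q.mean(0),np.degrees(np.arctan(v[0,1]/v[0,0])),cv2.minAreaRect(q.astype(np.float32)))
q=P[ok&(np.hypot(P[...,0]-605,P[...,1]+115)<40)&(P[...,2]>21)&(P[...,2]<30)]
print("ring",len(q),q.mean(0),cv2.fitEllipse(q[:,:2].astype(np.float32)),cv2.minEnclosingCircle(q[:,:2].astype(np.float32)))
q=P[ok&(np.hypot(P[...,0]-605,P[...,1]+115)<110)&(P[...,1]<-62)&(P[...,2]>4.)&(P[...,2]<10)&(P[...,0]>570)]
print("plate",len(q),q.mean(0),cv2.minAreaRect(q[:,:2].astype(np.float32)))
q=P[ok&(np.hypot(P[...,0]-619,P[...,1]-76)<50)&(P[...,2]>33)]
_,s,v=np.linalg.svd(q[:,:2]-q[:,:2].mean(0),full_matrices=False);print("white",len(q),q.mean(0),np.degrees(np.arctan(v[0,1]/v[0,0])),cv2.minAreaRect(q[:,:2].astype(np.float32)))
I=cv2.resize(c["image"][60:220,50:290],None,fx=3,fy=3,interpolation=cv2.INTER_CUBIC); cv2.imwrite("pics/rail.png",I[...,::-1])
for X in ([605,-118,25],[605,-118,6],[575,-118,6]): print(px(c,X))
```

```text
182 [ 457.6 -235.7] -29.727829120406774 ((455.4425354003906, -234.73858642578125), (37.63506317138672, 70.12159729003906), 60.25013732910156)
188 [ 457.2 -235.6] -29.922706801025427 ((455.5037536621094, -234.7394561767578), (33.988014221191406, 70.1112060546875), 59.85457992553711)
194 [ 457.  -235.6] -29.619065274598107 ((455.6419372558594, -234.87911987304688), (25.931814193725586, 69.56656646728516), 59.71041488647461)
ring 250 [ 616.7 -124.1   25. ] ((616.4100952148438, -124.11959838867188), (26.09021759033203, 26.65675926208496), 145.5203094482422) ((616.9623413085938, -123.71141052246094), 15.486997604370117)
plate 720 [ 597.4 -118.     8.5] ((609.5839233398438, -120.1796875), (79.04950714111328, 115.38134765625), 0.03935109078884125)
white 1008 [614.7  75.8  49.7] 1.18511056208018 ((615.6340942382812, 80.59386444091797), (56.472965240478516, 28.253459930419922), 4.328579425811768)
[204.1 119. ]
[208.9 118.8]
[221.8 136. ]
```

View pics/rail.png

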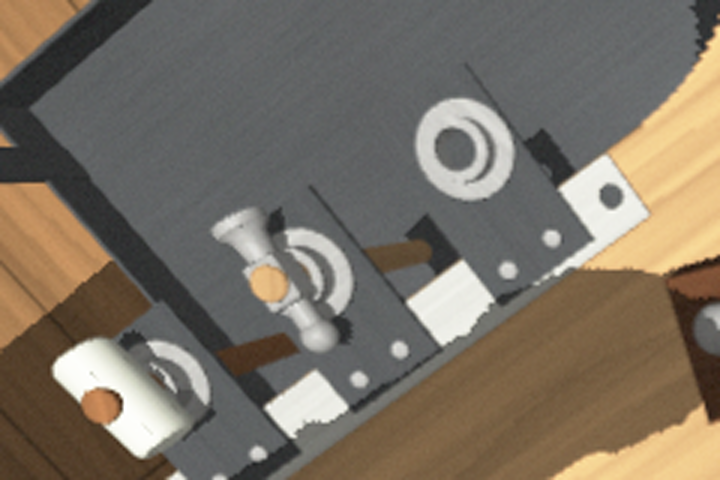

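The crop shows the ring collar at (465,148), its bore visible, and the plate edge running (465,65)→(590,240). The neighbours' heads lie along that edge.

```bash
python3 - <<'E'
from h import *
np.set_printoptions(precision=1,suppress=True)
c=robot.camera("wrist")
def w(u,v,z):
    n=cv2.undistortPoints(np.array([[[u/3+50,v/3+60]]],float),c["mtx"],np.array([c["k1"],0,0,0.])).ravel()
    d=c["R"].T@np.r_[n,1]; o=-c["R"].T@c["t"]; return o+d*(z-o[2])/d[2]
def ang(a,b,z):
    A,B=w(*a,z),w(*b,z); print(A,B,np.degrees(np.arctan2(*(B-A)[1::-1])))
ang((465,65),(590,240),6); ang((310,187),(438,348),6); ang((163,303),(300,452),6)
ang((508,270),(360,380),6); ang((552,239),(258,453),6);ang((508,270),(400,349),6)
print(w(465,148,25),w(270,285,45),w(102,405,50))
ang((237,230),(320,335),40)
E
python3 -m creep '[[0.0008,-0.0065,-0.03,0.04,0],[0.0015,-0.013,-0.06,0.078,0],[0.0015,-0.013,-0.09,0.078,0],[0.0015,-0.013,-0.11,0.078,0],[0.0015,-0.013,-0.11,0.078,0]]'
```

```text
[ 647.8 -146.2    6. ] [ 549.5 -144.9    6. ] 179.22187099679311
[647.7 -45.8   6. ] [550.3 -45.1   6. ] 179.5767005416706
[647.6  56.7   6. ] [548.8  54.    6. ] -178.4571290454981
[ 561.  -101.1    6. ] [560.4   0.2   6. ] 90.3834098923797
[ 560.6 -129.4    6. ] [561.1  73.2   6. ] 89.86762435528776
[ 561.  -101.1    6. ] [561.1 -28.4   6. ] 89.98879911416105
[ 614.5 -127.2   25. ] [614.3 -17.7  45. ] [616.5  86.9  50. ]
[642.8 -20.   40. ] [584.4 -18.   40. ] 178.0587004905928
time_s: 3.85
tcp_pos: [455.1, -233.9, 217.3]
eef_rot: [0.967, -0.256, -0.001, -0.0]
ft_force: [-0.6, 0.6, 0.4]
width: 1.001
grip_force: 0.0
```

```bash
python3 -m creep '[[0,-0.0008,-0.015,0,0],[0,-0.0008,-0.03,0,0],[0,-0.0008,-0.045,0,0],[0,-0.0008,-0.057,0,0],[0,-0.0008,-0.057,0,0]]'; python3 -m creep '[[0,0,0,0,60],[0,0,0,0,120],[0,0,0,0,180],[0,0,0,0,255],[0,0,0,0,255]]'
```

```text
time_s: 4.47
tcp_pos: [454.9, -235.8, 160.0]
eef_rot: [0.967, -0.257, -0.001, 0.0]
ft_force: [-0.1, 0.2, 0.2]
width: 1.001
grip_force: 0.0
time_s: 5.1
tcp_pos: [455.8, -236.1, 162.2]
eef_rot: [0.967, -0.256, 0.001, 0.0]
ft_force: [0.3, 0.6, 5.0]
width: 0.422
grip_force: 60.3
```

```bash
python3 -m creep '[[0,0,0,0,255],[0,0,0,0,255]]'
python3 - <<'E'
from h import *
s=robot.get_state(); print(s)
E
```

```text
time_s: 5.35
tcp_pos: [455.8, -236.1, 162.2]
eef_rot: [0.967, -0.256, 0.001, 0.0]
ft_force: [0.1, -1.2, 6.4]
width: 0.425
grip_force: 60.4
{'time_s': 5.35, 'q': array([-8.46281741e-02, -1.92342797e-01, -2.60469225e-01,  7.08459478e-04,
       -1.50125783e+00,  1.13661954e+00]), 'joint_vel': array([ 0.00042798, -0.00052436,  0.00216294, -0.00173651, -0.00083601,
        0.00060374]), 'joint_efforts': array([-4.98593145e-02, -2.24165314e+01,  3.16747570e+01,  5.89246318e+00,
       -4.67436179e-02,  2.91461365e-04]), 'tcp_pos': array([ 455.84831475, -236.12166796,  162.22893751]), 'eef_rot': array([ 9.66549364e-01, -2.56479439e-01,  7.56730460e-04,  2.25237474e-04]), 'ft_force': array([ 0.13869898, -1.17063649,  6.38644347]), 'wrist_torque': array([-0.04986072, -0.04585278,  0.040956  ]), 'grip_force': 60.432186126708984, 'width': 0.42462779043808513}
```

```bash
python3 -m creep '[[0,0,0.004,0,255],[0,0,0.01,0,255],[0,0,0.02,0,255],[0,0,0.03,0,255],[0,0,0.04,0,255]]'
```

```text
time_s: 5.98
tcp_pos: [455.6, -235.9, 202.3]
eef_rot: [0.967, -0.256, 0.0, 0.0]
ft_force: [1.2, -0.2, -0.2]
width: 0.428
grip_force: 60.0
```

```bash
python3 -m creep '[[0,0,0.015,0,255],[0,0,0.03,0,255],[0,0,0.05,0,255],[0,0,0.07,0,255],[0,0,0.085,0,255]]'; python3 -m creep '[[0,0,0,0,255],[0,0,0,0,255]]'
python3 - <<'E'
from h import *
np.set_printoptions(precision=2,suppress=True)
for n in ("scene","side"):
    c=robot.camera(n); s=robot.get_state(); save(c,n+"2.png"); x,y,z=s["tcp_pos"]; 
    P=cloud(c); ok=c["depth"]>0
    m=ok&(np.hypot(P[...,0]-x,P[...,1]-y)<30)
    for lo,hi in ((115,125),(125,145),(145,165),(165,185),(185,205),(205,225),(225,250)):
        q=P[m&(P[...,2]>lo)&(P[...,2]<hi)]
        if len(q)>3: print(n,lo,len(q),q.mean(0),q[:,2].min())
    d=np.hypot(P[...,0]-x,P[...,1]-y)<15; q=P[ok&d&(P[...,2]>112)]; print("lowest",np.sort(q[:,2])[:5], "tcp",s["tcp_pos"],s["ft_force"],s["wrist_torque"],s["eef_rot"])
E
```

```text
time_s: 6.6
tcp_pos: [455.6, -236.0, 288.1]
eef_rot: [0.967, -0.257, 0.001, 0.0]
ft_force: [-0.2, -0.4, -1.7]
width: 0.42
grip_force: 60.0
time_s: 6.85
tcp_pos: [455.4, -235.7, 285.5]
eef_rot: [0.967, -0.256, -0.001, -0.0]
ft_force: [-0.2, -1.0, -2.0]
width: 0.42
grip_force: 60.1
scene 125 23 [ 459.25 -230.46  138.42] 131.63369691631698
scene 145 46 [ 459.22 -230.23  154.72] 145.72930191794515
scene 165 47 [ 459.19 -230.36  174.66] 165.17463351986365
scene 185 52 [ 459.42 -230.45  194.75] 185.00957020858448
scene 205 56 [ 459.88 -229.76  214.87] 205.1902753672411
scene 225 77 [ 459.75 -230.39  237.53] 225.29663791092705
lowest [131.63 132.17 134.05 134.12 135.52] tcp [ 455.33 -235.69  285.34] [ 0.54 -0.64 -1.64] [0.   0.04 0.02] [ 0.97 -0.26 -0.   -0.  ]
side 125 38 [ 458.79 -236.4   140.24] 135.38874478575093
side 145 81 [ 459.28 -236.12  155.14] 145.08565834529088
side 165 90 [ 459.47 -236.76  175.19] 165.11438978326697
side 185 99 [ 459.52 -236.6   195.61] 185.0939471995509
side 205 100 [ 459.56 -236.36  215.32] 205.8843517993639
side 225 140 [ 459.78 -236.89  237.58] 225.05657075909158
lowest [135.39 135.69 136.07 136.55 137.03] tcp [ 455.29 -235.74  285.34] [-1.11  0.5  -0.41] [-0.01 -0.04  0.03] [ 0.97 -0.26 -0.    0.  ]
```

View pics/side2.png

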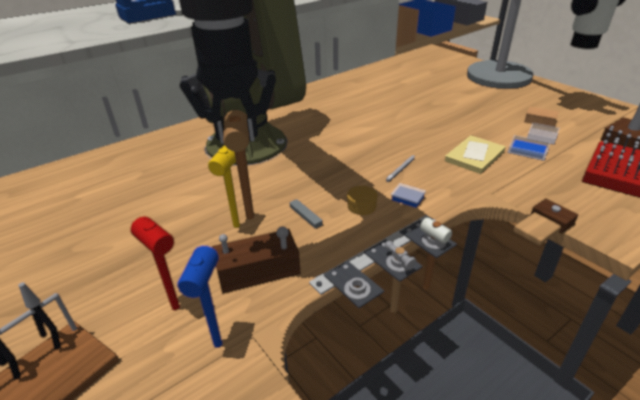

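The side view shows the mallet held plumb, with its handle end at about z=133, clear of the block. The punches are still in place.

```bash
python3 -m creep '[[0.015,0.015,0,0.06,255],[0.038,0.037,0,0.17,255],[0.066,0.064,0,0.29,255],[0.093,0.091,0,0.41,255],[0.115,0.112,0,0.518,255]]'; python3 -m creep '[[0,0,-0.03,0,255],[0,0,-0.05,0,255],[0,0,-0.05,0,255]]'
python3 - <<'E'
from h import *
np.set_printoptions(precision=2,suppress=True)
c=robot.camera("wrist"); save(c,"wrist3.png"); s=robot.get_state(); P=cloud(c); ok=c["depth"]>0
print(s["tcp_pos"],s["eef_rot"],s["ft_force"],-c["R"].T@c["t"])
q=P[ok&(np.hypot(P[...,0]-616,P[...,1]+124)<25)&(P[...,2]>21)&(P[...,2]<30)]
print("ring",len(q),q.mean(0),cv2.fitEllipse(q[:,:2].astype(np.float32)),cv2.minEnclosingCircle(q[:,:2].astype(np.float32)))
t=s["tcp_pos"]; m=ok&(np.hypot(P[...,0]-t[0],P[...,1]-t[1])<25)
for lo in range(70,215,15):
    q=P[m&(P[...,2]>lo)&(P[...,2]<lo+15)]
    if len(q)>3: print(lo,len(q),q.mean(0),q[:,1].min(),q[:,1].max(),q[:,0].max())
print(px(c,[616.4,-124.1,25]),px(c,[t[0],t[1],t[2]-152]))
E
```

```text
time_s: 7.58
tcp_pos: [571.8, -121.8, 285.4]
eef_rot: [1.0, 0.003, -0.001, -0.0]
ft_force: [0.4, -0.3, -0.2]
width: 0.423
grip_force: 60.1
time_s: 7.95
tcp_pos: [570.1, -122.9, 233.8]
eef_rot: [1.0, 0.001, -0.002, -0.0]
ft_force: [0.1, 0.4, -0.3]
width: 0.423
grip_force: 60.1
[ 570.55 -123.38  235.81] [ 1.  0. -0.  0.] [-0.43  0.52 -0.71] [ 644.14 -122.21  376.51]
ring 318 [ 617.09 -124.11   25.38] ((617.0858764648438, -123.8400650024414), (25.875120162963867, 25.970359802246094), 28.138202667236328) ((616.9644775390625, -123.86421203613281), 14.94794750213623)
70 5 [ 575.06 -122.45   84.32] -126.41909690385046 -116.50623205319792 575.9997891508754
85 48 [ 574.69 -122.54   92.54] -130.12218224842428 -115.60272265783973 576.5222547456245
100 58 [ 574.86 -122.56  107.24] -129.8687024924509 -114.88796229604039 576.5353339144477
115 56 [ 575.74 -122.48  121.96] -128.66727114360728 -116.18399619451397 576.9723244484347
130 7 [ 576.65 -122.42  131.79] -124.94060714585767 -119.89249458296281 577.0191493365386
[324.48 138.37] [323.93 190.1 ]
```

View pics/wrist3.png

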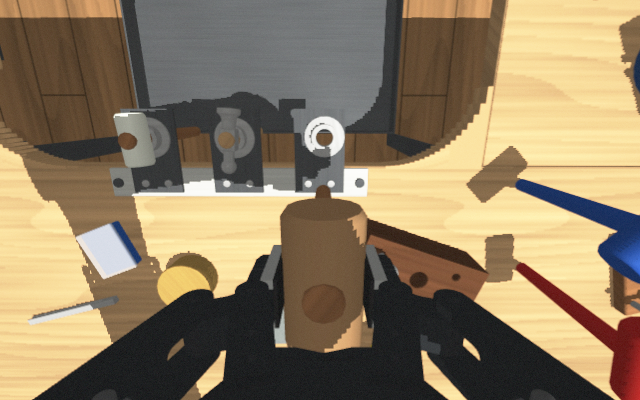

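The wrist view shows the handle end peeking at (323,190), in front of the head. The ring is at (324,138), with its bore clear, and the handle is nearly in line with it.

```bash
python3 -m creep '[[0.012,-0.0004,0,0,255],[0.03,-0.0008,-0.01,0,255],[0.044,-0.0013,-0.025,0,255],[0.048,-0.0013,-0.04,0,255],[0.048,-0.0013,-0.045,0,255]]'; python3 -m creep '[[0,0,0,0,255],[0,0,0,0,255]]'
python3 - <<'E'
from h import *
np.set_printoptions(precision=2,suppress=True)
s=robot.get_state(); t=s["tcp_pos"];print(t,s["ft_force"],s["wrist_torque"])
for n in ("side","scene"):
    c=robot.camera(n);P=cloud(c); ok=c["depth"]>0; C=-c["R"].T@c["t"]
    d=C[:2]-t[:2]; d/=np.linalg.norm(d)
    m=ok&(np.hypot(P[...,0]-t[0],P[...,1]-t[1])<30)
    q=P[m&(P[...,2]>45)&(P[...,2]<90)]; r=P[m&(P[...,2]>22)&(P[...,2]<29)]
    print(n,d,"axis",q.mean(0)[:2]-d*6,"min z",P[m&(P[...,2]>31)][:,2].min(),"ring",len(r),r.mean(0),cv2.minEnclosingCircle(r[:,:2].astype(np.float32)))
    if n=="side":
        u,v=px(c,[617,-124,40]).astype(int); I=cv2.resize(c["image"][v-50:v+50,u-60:u+60],None,fx=5,fy=5,interpolation=cv2.INTER_CUBIC); cv2.imwrite("pics/side4.png",I[...,::-1])
E
```

```text
time_s: 8.62
tcp_pos: [618.0, -125.2, 189.2]
eef_rot: [1.0, -0.0, -0.001, 0.0]
ft_force: [-0.3, -0.2, -2.0]
width: 0.427
grip_force: 60.1
time_s: 8.88
tcp_pos: [618.6, -125.3, 192.5]
eef_rot: [1.0, -0.0, 0.001, 0.0]
ft_force: [-0.4, 0.6, -1.5]
width: 0.423
grip_force: 60.1
[ 618.55 -125.29  192.48] [-0.36  0.63 -1.51] [ 0.02  0.03 -0.03]
side [ 0.74 -0.68] axis [ 616.69 -124.47] min z 40.21234848260197 ring 115 [ 619.   -126.11   25.67] ((616.3765258789062, -123.69801330566406), 15.081138610839844)
scene [0.85 0.53] axis [ 617.41 -123.87] min z 40.68577802870392 ring 55 [ 620.06 -120.57   23.93] ((617.012451171875, -122.0882339477539), 15.010817527770996)
```

View pics/side4.png

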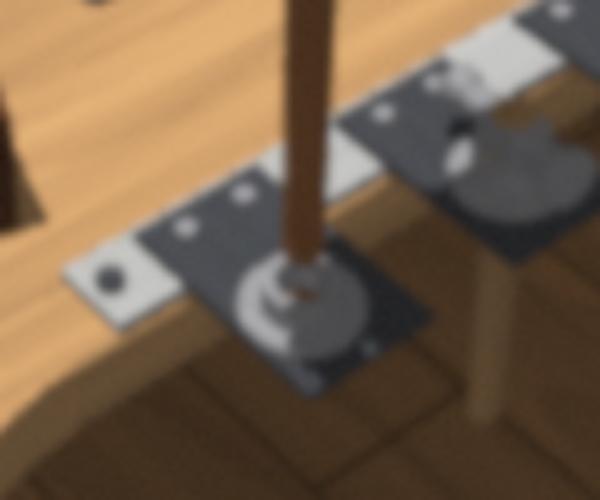

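The side crop shows the handle end at (303,255), directly over the ring's bore at (300,290). It hangs roughly 13 mm above it, so I'll creep down.

```bash
python3 -m creep '[[0,0,-0.002,0,255],[0,0,-0.004,0,255],[0,0,-0.006,0,255],[0,0,-0.008,0,255],[0,0,-0.010,0,255]]'; python3 -m creep '[[0,0,-0.001,0,255],[0,0,-0.002,0,255],[0,0,-0.003,0,255],[0,0,-0.004,0,255]]'
```

```text
time_s: 9.6
tcp_pos: [618.5, -125.2, 181.2]
eef_rot: [1.0, -0.0, -0.0, 0.0]
ft_force: [-0.1, -0.1, -0.7]
width: 0.424
grip_force: 60.1
time_s: 10.1
tcp_pos: [618.5, -125.2, 177.4]
eef_rot: [1.0, -0.0, 0.0, 0.0]
ft_force: [0.4, 0.7, -0.8]
width: 0.425
grip_force: 60.1
```

```bash
python3 -m creep '[[0,0,-0.001,0,255],[0,0,-0.002,0,255],[0,0,-0.003,0,255]]'
```

```text
time_s: 10.48
tcp_pos: [618.5, -125.2, 174.3]
eef_rot: [1.0, -0.0, 0.0, 0.0]
ft_force: [0.8, 0.4, -0.9]
width: 0.428
grip_force: 60.1
```

```bash
python3 -m creep '[[0,0,-0.001,0,255],[0,0,-0.002,0,255],[0,0,-0.003,0,255],[0,0,-0.004,0,255],[0,0,-0.005,0,255]]'
```

```text
time_s: 11.1
tcp_pos: [618.5, -125.2, 169.3]
eef_rot: [1.0, -0.0, -0.0, 0.0]
ft_force: [0.3, 0.1, 0.3]
width: 0.429
grip_force: 60.1
```

```bash
python3 -m creep '[[0,0,-0.0015,0,255],[0,0,-0.003,0,255],[0,0,-0.0045,0,255],[0,0,-0.006,0,255],[0,0,-0.0075,0,255]]'
python3 - <<'E'
from h import *
s=robot.get_state();print(s["ft_force"],s["wrist_torque"])
E
```

```text
time_s: 11.72
tcp_pos: [618.5, -125.2, 161.7]
eef_rot: [1.0, -0.0, -0.0, 0.0]
ft_force: [0.3, 0.2, -1.4]
width: 0.42
grip_force: 60.1
[ 0.25962076  0.1640837  -1.3537845 ] [-0.00013546 -0.00623065  0.00597564]
```

```bash
python3 -m creep '[[0,0,-0.002,0,255],[0,0,-0.004,0,255],[0,0,-0.006,0,255],[0,0,-0.008,0,255],[0,0,-0.010,0,255]]'; python3 -m creep '[[0,0,-0.002,0,255],[0,0,-0.004,0,255],[0,0,-0.006,0,255],[0,0,-0.008,0,255],[0,0,-0.010,0,255]]'
python3 - <<'E'
from h import *
np.set_printoptions(precision=2,suppress=True)
s=robot.get_state(); t=s["tcp_pos"];print(s["ft_force"],s["wrist_torque"])
c=robot.camera("wrist");P=cloud(c);ok=c["depth"]>0
for n in ("side","scene"):
    c=robot.camera(n);P=cloud(c); ok=c["depth"]>0; C=-c["R"].T@c["t"]
    d=C[:2]-t[:2]; d/=np.linalg.norm(d)
    m=ok&(np.hypot(P[...,0]-t[0],P[...,1]-t[1])<30)
    q=P[m&(P[...,2]>32)&(P[...,2]<75)]; r=P[m&(P[...,2]>22)&(P[...,2]<29)]
    print(n,d,"axis",q.mean(0)[:2]-d*6.3,"ring",len(r),cv2.minEnclosingCircle(r[:,:2].astype(np.float32)))
E
```

```text
time_s: 12.35
tcp_pos: [618.5, -125.2, 151.7]
eef_rot: [1.0, -0.0, -0.0, 0.0]
ft_force: [0.7, -0.7, -1.8]
width: 0.428
grip_force: 60.1
time_s: 12.98
tcp_pos: [618.5, -125.2, 141.7]
eef_rot: [1.0, -0.0, 0.0, 0.0]
ft_force: [0.2, -0.3, -2.4]
width: 0.422
grip_force: 60.1
[ 0.24 -0.33 -2.37] [-0.    0.04  0.01]
side [ 0.74 -0.68] axis [ 616.69 -124.28] ring 114 ((616.7766723632812, -124.19986724853516), 15.01385498046875)
scene [0.85 0.53] axis [ 617.06 -123.82] ring 68 ((617.0108642578125, -121.39910125732422), 15.564414978027344)
```

```bash
for i in 1; do python3 -m creep '[[0,0,-0.002,0,255],[0,0,-0.004,0,255],[0,0,-0.006,0,255],[0,0,-0.008,0,255],[0,0,-0.010,0,255]]'; done; python3 -m creep '[[0,0,-0.002,0,255],[0,0,-0.004,0,255],[0,0,-0.006,0,255],[0,0,-0.008,0,255],[0,0,-0.010,0,255]]'; python3 -m creep '[[0,0,-0.002,0,255],[0,0,-0.004,0,255],[0,0,-0.006,0,255],[0,0,-0.008,0,255],[0,0,-0.010,0,255]]'
```

```text
time_s: 13.75
tcp_pos: [618.5, -125.2, 131.7]
eef_rot: [1.0, -0.0, -0.0, 0.0]
ft_force: [0.6, -0.3, -0.5]
width: 0.422
grip_force: 60.1
time_s: 14.38
tcp_pos: [618.5, -125.2, 121.8]
eef_rot: [1.0, -0.0, 0.0, 0.0]
ft_force: [0.0, -0.7, -0.9]
width: 0.425
grip_force: 60.1
time_s: 15.0
tcp_pos: [618.5, -125.2, 111.7]
eef_rot: [1.0, -0.0, 0.0, 0.0]
ft_force: [0.0, 0.4, -1.0]
width: 0.421
grip_force: 60.1
```

```bash
python3 -m creep '[[0,0,-0.002,0,255],[0,0,-0.004,0,255],[0,0,-0.006,0,255],[0,0,-0.008,0,255],[0,0,-0.010,0,255]]'; python3 -m creep '[[0,0,-0.002,0,255],[0,0,-0.004,0,255],[0,0,-0.006,0,255],[0,0,-0.008,0,255],[0,0,-0.010,0,255]]'
```

```text
time_s: 15.62
tcp_pos: [618.5, -125.2, 101.8]
eef_rot: [1.0, -0.0, 0.0, 0.0]
ft_force: [0.4, 0.3, -0.9]
width: 0.425
grip_force: 60.1
time_s: 16.25
tcp_pos: [618.5, -125.2, 91.8]
eef_rot: [1.0, -0.0, 0.0, 0.0]
ft_force: [-0.0, 0.5, -1.9]
width: 0.424
grip_force: 60.1
```

```bash
python3 -m creep '[[0,0,-0.002,0,255],[0,0,-0.004,0,255],[0,0,-0.006,0,255],[0,0,-0.008,0,255],[0,0,-0.010,0,255]]'; python3 -m creep '[[0,0,-0.002,0,255],[0,0,-0.004,0,255],[0,0,-0.006,0,255],[0,0,-0.008,0,255],[0,0,-0.010,0,255]]'
```

```text
time_s: 16.88
tcp_pos: [618.5, -125.2, 81.7]
eef_rot: [1.0, -0.0, 0.0, 0.0]
ft_force: [-0.5, 0.2, -1.1]
width: 0.421
grip_force: 60.1
time_s: 17.5
tcp_pos: [618.5, -125.2, 71.8]
eef_rot: [1.0, -0.0, 0.0, 0.0]
ft_force: [0.1, -0.2, -1.2]
width: 0.428
grip_force: 60.1
```

```bash
python3 -m creep '[[0,0,-0.002,0,255],[0,0,-0.004,0,255],[0,0,-0.006,0,255],[0,0,-0.008,0,255],[0,0,-0.010,0,255]]'; python3 -m creep '[[0,0,-0.002,0,255],[0,0,-0.004,0,255],[0,0,-0.006,0,255],[0,0,-0.008,0,255],[0,0,-0.010,0,255]]'
```

```text
time_s: 18.12
tcp_pos: [618.5, -125.2, 61.7]
eef_rot: [1.0, -0.0, -0.0, 0.0]
ft_force: [-0.2, -0.0, -0.6]
width: 0.424
grip_force: 60.2
time_s: 18.75
tcp_pos: [618.5, -125.2, 51.8]
eef_rot: [1.0, -0.0, 0.0, 0.0]
ft_force: [-0.6, 0.4, -0.9]
width: 0.426
grip_force: 60.2
```

```bash
python3 -m creep '[[0,0,-0.002,0,255],[0,0,-0.004,0,255],[0,0,-0.006,0,255],[0,0,-0.008,0,255],[0,0,-0.010,0,255]]'; python3 -m creep '[[0,0,-0.002,0,255],[0,0,-0.004,0,255],[0,0,-0.006,0,255],[0,0,-0.008,0,255],[0,0,-0.010,0,255]]'
```

```text
time_s: 19.38
tcp_pos: [618.5, -125.1, 41.8]
eef_rot: [1.0, -0.0, 0.0, -0.0]
ft_force: [-0.5, 2.0, 0.5]
width: 0.427
grip_force: 60.3
time_s: 20.0
tcp_pos: [618.5, -125.0, 31.8]
eef_rot: [1.0, -0.0, 0.0, -0.0]
ft_force: [-2.8, 4.1, 1.8]
width: 0.425
grip_force: 60.4
```

```bash
python3 -m creep '[[0,0,-0.0008,0,255],[0,0,-0.0016,0,255],[0,0,-0.0024,0,255],[0,0,-0.003,0,255]]'
python3 - <<'E'
from h import *
c=robot.camera("side");P=cloud(c);ok=c["depth"]>0
q=P[ok&(np.hypot(P[...,0]-617,P[...,1]+124)<45)&(P[...,2]>26)&(P[...,2]<72)&(abs(P[...,1]+124)<22)]
print(q[:,2].min(),q[:,2].max()); print(robot.get_state()["ft_force"])
E
```

```text
time_s: 20.5
tcp_pos: [618.5, -125.0, 29.0]
eef_rot: [1.0, -0.0, 0.0, -0.0]
ft_force: [-2.4, 4.1, 2.6]
width: 0.425
grip_force: 60.5
26.12696545302165 71.96339158416717
[-2.87508567  5.18949002  2.70395693]
```

Side load from the bore wall pushes towards -x and +y, so I'll follow it slightly and then go on down.

```bash
python3 -m creep '[[-0.0004,0.0006,0,0,255],[-0.0005,0.0009,-0.0003,0,255],[-0.0005,0.0009,-0.0008,0,255],[-0.0005,0.0009,-0.0013,0,255]]'
```

```text
time_s: 21.05
tcp_pos: [618.0, -124.6, 27.4]
eef_rot: [1.0, -0.001, -0.0, 0.0]
ft_force: [0.0, -0.1, -0.7]
width: 0.427
grip_force: 60.2
```

```bash
python3 -m creep '[[0,0,-0.0004,0,255],[0,0,-0.0008,0,255],[0,0,-0.0012,0,255]]'
```

```text
time_s: 21.42
tcp_pos: [618.2, -124.6, 27.2]
eef_rot: [1.0, -0.0, 0.0, 0.0]
ft_force: [-2.3, -1.8, 5.0]
width: 0.426
grip_force: 60.7
```

```bash
python3 -m creep '[[0,0,-0.0004,0,255],[0,0,-0.0006,0,255],[0,0,-0.0006,0,255]]'
python3 - <<'E'
from h import *
np.set_printoptions(precision=2,suppress=True)
print(robot.get_state()["tcp_pos"],robot.get_state()["ft_force"],robot.get_state()["wrist_torque"],robot.get_state()["eef_rot"])
c=robot.camera("side");u,v=px(c,[617,-124,35]).astype(int); I=cv2.resize(c["image"][v-50:v+50,u-60:u+60],None,fx=5,fy=5,interpolation=cv2.INTER_CUBIC); cv2.imwrite("pics/side5.png",I[...,::-1])
P=cloud(c);ok=c["depth"]>0
q=P[ok&(np.hypot(P[...,0]-617,P[...,1]+124)<45)&(P[...,0]>645)&(P[...,2]>20)&(abs(P[...,1]+124)<22)]
print(np.percentile(q[:,2],[1,5,50,95,99]))
E
```

```text
time_s: 21.8
tcp_pos: [618.2, -124.6, 27.1]
eef_rot: [1.0, -0.0, 0.0, 0.0]
ft_force: [-3.5, -0.8, 6.7]
width: 0.424
grip_force: 60.9
[ 618.21 -124.65   27.07] [-3.55 -0.81  6.73] [-0.19  1.26 -0.01] [ 1. -0.  0.  0.]
[ 33.36  42.19 192.18 435.97 436.65]
```

View pics/side5.png

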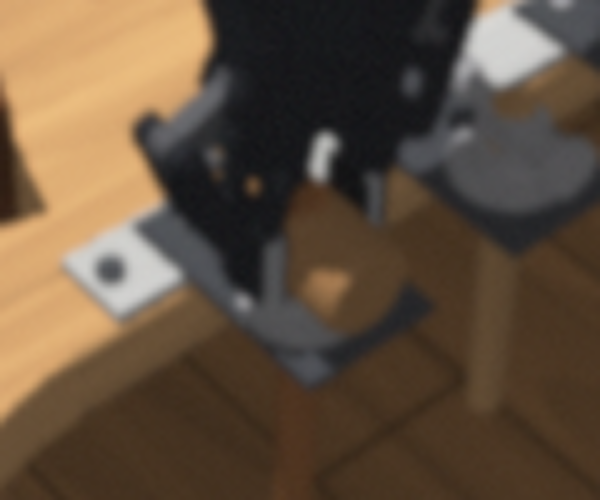

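The crop shows the head seated on the ring's collar, with its axis along the plate. Contact height is 27.1 mm against 27.2 expected, so it is home. I'll ease the load and release.

```bash
python3 -m creep '[[0,0,0.0005,0,255],[0,0,0.001,0,255],[0,0,0.001,0,200],[0,0,0.001,0,120],[0,0,0.001,0,80]]'; python3 -m creep '[[0,0,0,0,50],[0,0,0,0,40],[0,0,0,0,40]]'
```

```text
time_s: 22.48
tcp_pos: [617.9, -123.9, 26.0]
eef_rot: [1.0, -0.0, -0.0, -0.0]
ft_force: [-0.1, 0.2, 0.3]
width: 0.684
grip_force: 0.0
time_s: 22.85
tcp_pos: [618.0, -124.2, 26.7]
eef_rot: [1.0, -0.0, -0.0, 0.0]
ft_force: [0.9, 0.1, -0.6]
width: 0.839
grip_force: 0.0
```

```bash
python3 -m creep '[[0,0,0.01,0,40],[0,0,0.03,0,40],[0,0,0.06,0,40],[0,0,0.1,0,40],[0,0,0.14,0,40]]'; python3 -m creep '[[-0.02,0,0.04,0,40],[-0.06,0,0.08,0,40],[-0.09,0,0.1,0,40],[-0.1,0,0.1,0,40],[-0.1,0,0.1,0,40]]'
python3 - <<'E'
from h import *
np.set_printoptions(precision=1,suppress=True)
c=robot.camera("wrist");save(c,"wrist6.png");P=cloud(c);ok=c["depth"]>0
for lo in (40,46,52):
    q=P[ok&(np.hypot(P[...,0]-617,P[...,1]+124)<50)&(P[...,2]>lo)&(P[...,2]<75)]
    _,s,v=np.linalg.svd(q[:,:2]-q[:,:2].mean(0),full_matrices=False);print(q.mean(0),np.percentile(q[:,2],98),np.degrees(np.arctan(v[0,1]/v[0,0])),cv2.minAreaRect(q[:,:2].astype(np.float32)))
q=P[ok&(np.hypot(P[...,0]-617,P[...,1]+124)<38)&(P[...,2]>58)&(P[...,2]<75)&(abs(P[...,1]+124)<4)&(abs(P[...,0]-617)>12)]
print("tilt along x",np.polyfit(q[:,0],q[:,2],1))
E
```

```text
time_s: 23.48
tcp_pos: [618.1, -124.5, 170.1]
eef_rot: [1.0, -0.0, 0.001, 0.0]
ft_force: [-0.8, 0.1, -1.1]
width: 0.844
grip_force: 0.0
time_s: 24.1
tcp_pos: [517.8, -124.2, 267.4]
eef_rot: [1.0, -0.0, 0.001, -0.0]
ft_force: [-1.3, -0.6, -0.2]
width: 0.84
grip_force: 0.0
[ 618.5 -124.5   59.6] 66.09939562779033 0.8284412866256528 ((617.7645874023438, -124.17418670654297), (70.07292938232422, 37.42725372314453), 0.9877768158912659)
[ 618.5 -124.5   59.7] 66.09974308581694 0.8270468365180752 ((617.7682495117188, -124.1942138671875), (70.01634979248047, 37.40998458862305), 0.8761156797409058)
[ 618.6 -124.4   60.5] 66.1555606204957 -0.03088268758403435 ((617.830078125, -124.33004760742188), (69.88915252685547, 34.267147064208984), 0.8591024875640869)
tilt along x [ 0.  62.7]
```

View pics/wrist6.png

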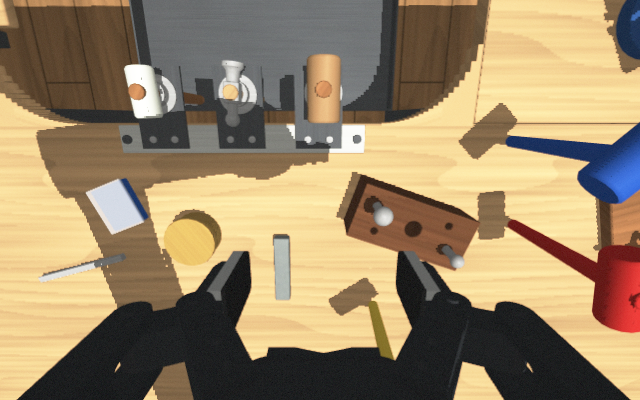

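The last view shows the tan mallet hanging at (323,88), level (top at about 63 mm as it should be) and within 1° of square. The white mallet (140,90) and hammer (232,90) are undisturbed, and the punches are still in the block.

```bash
python3 -c "
from station import robot; print(robot.sign_off())"
```

```text
the job is handed in; nothing more can be done
None
```

The rawhide mallet now hangs in the empty ring, head fully home and within 1° of square to the rail. The gripper is clear, and nothing else looks moved in the last wrist view. I handed the job in just after 24 s on the robot's clock.

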